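# Seat the filter in the jig's corner pocket

### The job

Push the square filter cell against the long guide rail of the blue-railed inspection jig, and then, keeping it against the rail, slide it along into the corner pocket until it sits squarely home against both the rail and the end stop. Only push it with the fingertips, do not pick it up; leave the other things standing where they are, and finish clear of everything.

Things in the scene. Friction and masses are not known exactly. Their poses are not given: they have to be found in the camera images.
- jig: Fixed inspection jig: flat aluminium plate 150 x 300 x 8 mm with blue rails standing 14 mm above it (tops 22 mm above the bench). Origin at the centre of the plate's underside, on the bench. x axis: across the plate to the guide rail (far side from the robot); y axis: along the rail to the pocket (robot's left). The rest of the plate is flat and free.
- rail_face (a point): Middle of the top edge of the guide rail's inner face, at jig x = +50, y = 0 mm. The rail is 14 mm wide and runs along the jig's y from -145 to +145 mm. Axes as the jig's. Wall cabinets hang over the back of the bench, a little beyond the rail and about 0.45 m up: stay low and do not swing the wrist far past the rail.
- stop_face (a point): Middle of the top edge of the end stop's inner face, at jig x = +24, y = +120 mm. The stop is 16 mm wide and runs from the rail to jig x = -16 mm; with the rail it makes the corner pocket. Axes as the jig's.
- lip_tip (a point): Inner top corner, at jig x = -2, y = +98 mm, of the short lip (14 mm wide, 22 mm long, ending at the stop) that closes the pocket's third side: the pocket is 52 mm wide and the cell enters only along the rail. From the lip's tip a flared lead-in 10 mm wide runs back to jig y = +78 and out to x = -22 mm.
- pocket_seat (a point): Where the centre of the filter cell's underside lies when it is fully home in the pocket: on the plate's upper face (8 mm above the bench), 22 mm from the rail's inner face and 22 mm from the stop's. Axes as the jig's.
- filter_cell: Loose square filter cell: black mount 44 x 44 mm, 14 mm high, with a round orange filter in its upper face, about 70 g, lying flat on the jig's plate. Origin at the centre of its underside; x and y axes square to its sides, z up. It starts off the rail, turned up to 0.5 rad from the jig's axes (x roughly towards the rail), far from the pocket.
- film_can: Bystander: white film canister with grey lid, 33 mm diameter, 51 mm high, standing loose on the jig's plate on the side away from the rail, level with the pocket end. Origin at the centre of its underside. To be left alone.
- vial: Bystander: small sample vial with red cap, 19 mm diameter, 52 mm high, standing loose on the bench behind the guide rail. Origin at the centre of its underside. To be left alone.
- objective: Bystander: spare black objective on its end, 42 mm diameter, 31 mm high, on the bench left of the jig. Origin at the centre of its underside. To be left alone.
- petri: Bystander: clear round culture dish, 66 mm diameter, 14 mm high, on the bench right of the jig. Origin at the centre of its underside. To be left alone.
- counter: Bystander: round white tally counter lying on its back, 56 x 51 x 23 mm, on the bench left of the jig. Origin at the centre of its underside. To be left alone.
Things that resemble listed ones, but are neither listed nor needed, are in the scene too. What is shaped like the filter_cell but red is not meant.

How it is judged:
On the way, in this order (a step that is already met when the one before it is completed fails the run):
1. the cell lies flush against the guide rail, still outside the pocket (x of filter_cell in the frame of jig above 0.0255 m and (angle between the x axis of filter_cell and the x axis of jig, either way round below 0.06 rad or angle between the x axis of filter_cell and the y axis of jig, either way round below 0.06 rad) and y of filter_cell in the frame of jig below 0.06 m), for 0.2 s.
2. the cell has been slid along the rail into the pocket's corner (x of filter_cell in the frame of jig above 0.0255 m and y of filter_cell in the frame of jig above 0.0955 m), for 0.2 s.
At the end, for the whole second after the job is handed in: The filter cell lies flat and at rest on the plate in the corner pocket, less than 2.5 mm from the guide rail and less than 2.5 mm from the end stop, square to them within 0.06 rad (all of step 2 and (angle between the x axis of filter_cell and the x axis of jig, either way round below 0.06 rad or angle between the x axis of filter_cell and the y axis of jig, either way round below 0.06 rad) and z of filter_cell in the frame of jig below 0.01 m and angle between filter_cell's own z axis and vertical below 0.05 rad and linear speed of filter_cell below 0.01 m/s); the robot touches nothing.
It fails at once if the filter cell is lifted or tipped up (z of filter_cell in the frame of jig above 0.014 m or angle between filter_cell's own z axis and vertical above 0.3 rad).
It fails at once if the filter cell strays more than 6 mm from the rail on its way past the middle of the jig to the pocket (y of filter_cell in the frame of jig above 0.06 m and x of filter_cell in the frame of jig below 0.022 m).
It fails at once if the filter cell leaves the jig's plate (z of filter_cell in the frame of jig below 0.004 m).
It fails at once if one of the other things (canister, vial, objective, culture dish, tally counter) is moved more than 10 mm (distance of any of film_can, vial, objective, petri, counter from where it was at the start of the episode above 0.01 m).
It fails at once if the canister or the vial is tipped over (angle between any of film_can, vial's own z axis and vertical above 0.3 rad).
It also fails if it takes over 53 s, if anything falls off the work surface, if the arm or the gripper's body presses on something with over 40 N, if the wrist force passes 120 N, or if a joint passes its speed limit or range.

### The arm

A 6-joint arm with a two-finger parallel gripper is mounted at the origin on a cart in front of the work surface, level with it; the furniture and walls round the work are solid. World frame = base frame: x ahead of the robot, y to its left, z up, the work surface at z = 0. Lengths are in m, angles in rad, forces in N, time in s.
With the tool pointing down it reaches from about 0.375 to 0.9 m from the base axis. Payload 3.1 kg.
Tool frame: the origin (TCP) lies midway between the tips of the shut fingers; the grasp point (between the pads) lies 19 mm behind it; z points along the fingers, y is the line along which they close (so a half turn about z gives the same grasp; the last joint's range is limited). The gripper opens to 87 mm and grips with 3 to 60 N. Pads are 19 mm wide; open, the fingers measure 117 mm over their backs; the gripper's body (75 mm by 190 mm) begins 51 mm behind the grasp point.
Start: joints at [0.983, 0.527, 1.433, -0, 1.181, -0.178], TCP at [0.249, 0.573, 0.223] pointing down, gripper open.
Joint ranges: [-3.08, 3.08], [-0.75, 2.2], [0.22, 2.44], [-1.43, 4.57], [0, 2.65], [-2.85, 2.85]. Speed limits (rad/s): [2.79, 2.79, 3.14, 3.14, 3.14, 3.14].

### API

Orientations are given as a unit quaternion [x, y, z, w].
In Python, from rig import get_obs, cams, job gives the robot as it stands.
- The arm moves only by the tool servo_tool, never from a script. Its argument "moves" is text: rows parted by semicolons, each of 5 numbers parted by spaces: the shift along the tool's x, y, z in m, then the turn about the tool's z in degrees, then the finger opening in m, from 0 to 0.087. In form: dx dy dz spin claw; .... A call has 1 to 10 rows; each row is the pose to reach, as a shift and turn from the pose commanded when the call began, along the tool's axes at that moment; what a row does not reach only later rows make up. A row lasts 1/12 s, in which the tool goes at most 41.7 mm and 7.16 degrees, less where a joint would pass 70% of its speed; a pose out of reach is approached as far as the arm can. A call with a gripper value outside its range is refused whole. The fingers move at their own pace and stop on an object; "grip_force" is the grip in N (left out, the last holds). Time passes only in rows, so rows that repeat a pose let the fingers close. It gives the time, the measured TCP pose, the force, the opening and the grip force at its end, in the units of the state.
- get_obs(): the state, without advancing time (a new reading comes with each control period).
- cams.camera(name): name is "side" or "top"; returns the picture (384x512x3 uint8, blue, green, red); there is no depth.
- cams.camera_model(name): a dict with "fx", "fy", "cx", "cy" (pixels), "dist" ([k1, k2, p1, p2, k3] as OpenCV has them; the pictures are not rectified), "R" (3x3) and "t" (3): a world point X has camera coordinates R X + t. Camera axes: x right, y down, z forward; pixel columns grow to the right and rows downward; lengths in m; the calibration is good to about 2 mm. A picture is of the moment at which its call begins. camera_model takes no time and is no camera call.
- job.hand_in(): hands the job in; it is judged then, once.
The state is a dict: "time": time; "q": joint angles; "joint_velocities": joint speeds; "joint_torque": joint torques, N m; "position": TCP position; "tool_rot": TCP orientation; "ft_force": force on the tool from outside, world axes, zero at the start; "moment": the same for the moment, N m; "grip_width": finger opening in m; "grip_force": force on a finger pad.
Only numpy, scipy, OpenCV 4.12 (cv2) and the standard library are available. Lean on these libraries where they do the work, as an engineer would, in place of code of your own. Each camera call takes 0.05 s, during which the arm holds its last target. There are 200 camera calls.

## Working session

There is one attempt and no reset: what is moved stays moved. The work goes in short steps, Python scripts to look and compute and a tool call to move; the robot and the scene stay as the last step left them, time stands still between calls to the robot, and variables do not carry over. Pictures are saved under pics/ and viewed, at most 10 in all, crops included, and the job is handed in when it is done.

Besides the shell and the picture viewer there is one more tool, called after "Emit:" in YAML: its name, and indented under it one key for each argument. servo_tool: Moves the arm, as the interface text tells. Its arguments: {"type":"object","properties":{"moves":{"type":"string"},"grip_force":{"type":"number"}},"required":["moves"]}

```bash
mkdir -p pics
python3 - <<'E'
from rig import get_obs,cams
import cv2
o=get_obs();print(o['time'],o['position'],o['tool_rot'],o['grip_width'])
for n in('top','side'):
    cv2.imwrite(f'pics/{n}0.png',cams.camera(n)); m=cams.camera_model(n);print(n,m)
E
```

```text
0.0 [0.24858364 0.57264106 0.221555  ] [ 2.03467277e-01  9.79081151e-01 -1.00633106e-03 -3.94016943e-04] 0.08716072378194709
top {'fx': 362.0210725464387, 'fy': 362.0210725464387, 'cx': 256.223425081044, 'cy': 193.30167337004065, 'dist': array([-0.00932918,  0.        ,  0.        ,  0.        ,  0.        ]), 'R': array([[-0.02449485, -0.99949555, -0.02021513],
       [-0.98308149,  0.02775446, -0.18105379],
       [ 0.18152352,  0.01543823, -0.98326541]]), 't': array([0.00888363, 0.52557845, 1.05917372])}
side {'fx': 425.25098221983956, 'fy': 425.25098221983956, 'cx': 257.8727923868975, 'cy': 184.9941663581535, 'dist': array([-0.01286055,  0.        ,  0.        ,  0.        ,  0.        ]), 'R': array([[-0.9996647 ,  0.02558192,  0.00400723],
       [ 0.01642171,  0.74599591, -0.66574802],
       [-0.02002049, -0.66545899, -0.74616588]]), 't': array([0.52166144, 0.02426249, 1.30064092])}
```

View pics/top0.png

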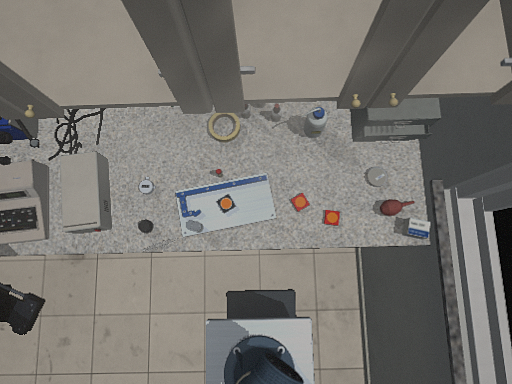

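View pics/side0.png

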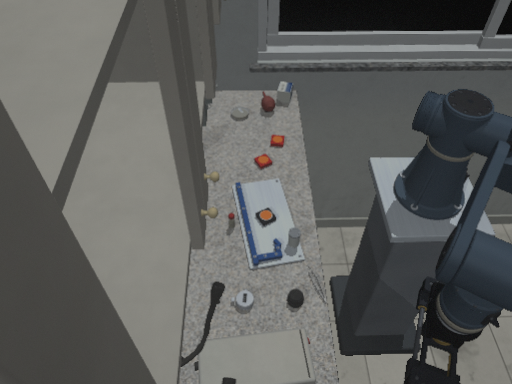

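The top view shows the jig at columns 176-275, rows 175-236: cell at (226,203), pocket at left around (186,205), canister (194,226) and vial (220,172). The side view shows the same jig, with the cell at (265,216) and the pocket around (265,255).

```bash
cat > h.py <<'E'
import cv2,numpy as np
from rig import get_obs,cams
def ray(n,uv,z):
    m=cams.camera_model(n);K=np.array([[m['fx'],0,m['cx']],[0,m['fy'],m['cy']],[0,0,1]])
    p=cv2.undistortPoints(np.float64(uv).reshape(-1,1,2),K,np.array(m['dist'])).reshape(-1,2)
    R,t=np.array(m['R']),np.array(m['t']);d=np.c_[p,np.ones(len(p))]@R;c=-R.T@t
    return (c+d*((z-c[2])/d[:,2])[:,None])[:,:2]
def proj(n,X):
    m=cams.camera_model(n);K=np.array([[m['fx'],0,m['cx']],[0,m['fy'],m['cy']],[0,0,1]])
    return cv2.projectPoints(np.float64(X).reshape(-1,3),cv2.Rodrigues(np.array(m['R']))[0],np.array(m['t']),K,np.array(m['dist']))[0].reshape(-1,2)
BOX={'top':(165,165,120,80),'side':(220,165,95,115)}
def masks(n,im):
    x,y,w,h=BOX[n];hsv=cv2.cvtColor(im,cv2.COLOR_BGR2HSV);z=np.zeros(im.shape[:2],np.uint8);z[y:y+h,x:x+w]=255
    f=lambda a,b:cv2.inRange(hsv,a,b)&z
    return {'blue':f((100,110,50),(125,255,255)),'orange':f((5,120,120),(22,255,255)),'dark':f((0,0,0),(179,255,60)),'red':f((0,120,70),(4,255,255))}
def big(mask):
    return max(cv2.findContours(mask,cv2.RETR_EXTERNAL,cv2.CHAIN_APPROX_NONE)[0],key=cv2.contourArea).reshape(-1,2)
E
python3 - <<'E'
from h import *
out=[]
for n in('top','side'):
    im=cv2.imread(f'pics/{n}0.png');M=masks(n,im);x,y,w,h=BOX[n]
    for k in M: print(n,k,(M[k]>0).sum())
    o=big(M['orange']);c,r=cv2.minEnclosingCircle(np.float32(ray(n,o,.022)));print('cell',np.round(c,4),r)
    ys,xs=np.nonzero(M['orange']);print('cell centroid',ray(n,np.c_[xs,ys].mean(0),.022).round(4))
    md=big(cv2.morphologyEx(M['dark']|M['orange'],cv2.MORPH_CLOSE,np.ones((3,3))));q=cv2.minAreaRect(np.float32(ray(n,md,.022)*1000));print('cellrect',q)
    b=big(cv2.morphologyEx(M['blue'],cv2.MORPH_CLOSE,np.ones((3,3))));P=ray(n,b,.022)*1000
    print('bluerect',cv2.minAreaRect(np.float32(P)),cv2.boxPoints(cv2.minAreaRect(np.float32(P))).round(1).tolist())
    s=4 if n=='top' else 4
    cv2.imwrite(f'pics/{n}c.png',cv2.resize(im[y:y+h,x:x+w],None,fx=s,fy=s,interpolation=cv2.INTER_CUBIC))
E
```

```text
top blue 416
top orange 80
top dark 39
top red 17
cell [0.5017 0.091 ] 0.016219813376665115
cell centroid [[0.5018 0.0916]]
cellrect ((502.3311767578125, 91.68974304199219), (42.51865005493164, 40.628971099853516), 30.080934524536133)
bluerect ((521.2147827148438, 112.92194366455078), (81.9025650024414, 259.9861145019531), 9.919966697692871) [[458.5, 233.89999389648438], [503.29998779296875, -22.200000762939453], [583.9000244140625, -8.100000381469727], [539.2000122070312, 248.0]]
side blue 470
side orange 71
side dark 78
side red 33
cell [0.5026 0.088 ] 0.015440358780324459
cell centroid [[0.5025 0.0884]]
cellrect ((502.6239013671875, 96.02464294433594), (43.8452033996582, 46.45359802246094), 30.229694366455078)
bluerect ((515.0065307617188, 152.44691467285156), (82.69754028320312, 182.94471740722656), 10.083179473876953) [[458.29998779296875, 235.3000030517578], [490.29998779296875, 55.099998474121094], [571.7000122070312, 69.5999984741211], [539.7000122070312, 249.6999969482422]]
```

View pics/topc.png

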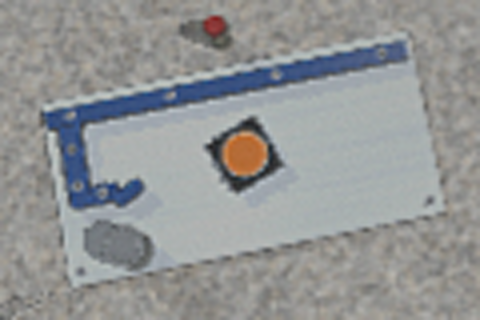

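View pics/sidec.png

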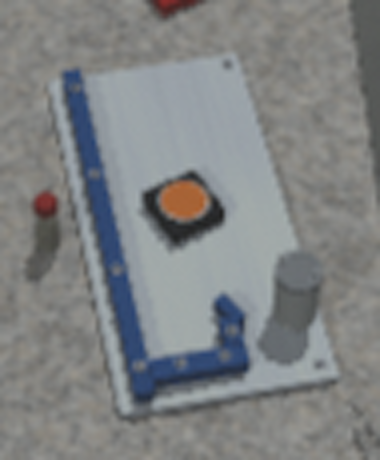

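Blue-rail outlines from the two views agree within 2 mm: jig yaw is about 9.9° and its origin is near (0.501, 0.0945). The cell is near jig (0, -4), turned about +20°. Next I shut the fingers and move to a hover on the robot side of the cell.

Emit:
servo_tool:
  moves: "-0.03 -0.03 0 -7 0; -0.06 -0.06 0 -14 0; -0.09 -0.09 0 -21 0; -0.12 -0.12 0 -28 0; -0.15 -0.15 0 -33.4 0; -0.18 -0.18 0 -33.4 0; -0.21 -0.21 0.02 -33.4 0; -0.24 -0.24 0.04 -33.4 0; -0.27 -0.27 0.06 -33.4 0; -0.3 -0.3 0.08 -33.4 0"

```text
time: 0.93
position: [0.3947, 0.2029, 0.1553]
tool_rot: [-0.087, 0.996, 0.0, 0.0]
ft_force: [0.6, -0.5, -0.5]
grip_width: 0.0283
grip_force: 0.0
```

Run:
```python
from h import *
s={'top':[(45,103),(410,33),(441,209),(73,287)],'side':[(120,418),(52,85),(238,52),(340,380)]}
for n in s:
    c=np.array(s[n])/4+BOX[n][:2]; P=ray(n,c,.008)*1000
    v=P[0]-P[1]+P[3]-P[2]; print(n,P.round(1).tolist(),P.mean(0).round(1),'yaw',np.degrees(np.arctan2(-v[0],v[1])).round(2),np.linalg.norm(P-np.roll(P,1,0),axis=1).round(0))
```

```text
top [[548.5, 250.6], [597.3, -42.0], [455.2, -62.0], [401.8, 226.4]] [500.7  93.3] yaw 9.97 [149. 297. 144. 293.]
side [[549.1, 258.8], [597.4, -33.4], [452.6, -64.6], [402.4, 233.4]] [500.4  98.5] yaw 9.48 [149. 296. 148. 302.]
```

Emit:
servo_tool:
  moves: "-0.005 -0.025 0 0 0; -0.01 -0.05 0 0 0; -0.021 -0.075 0.01 0 0; -0.021 -0.097 0.03 0 0; -0.021 -0.097 0.06 0 0; -0.021 -0.097 0.09 0 0; -0.021 -0.097 0.115 0 0; -0.021 -0.097 0.127 0 0; -0.021 -0.097 0.127 0 0; -0.021 -0.097 0.127 0 0"

```text
time: 1.77
position: [0.4312, 0.1126, 0.0281]
tool_rot: [-0.086, 0.996, 0.0, -0.001]
ft_force: [0.2, -0.8, 1.0]
grip_width: 0.0003
grip_force: 0.0
```

```bash
cat >> h.py <<'E'
a=np.radians(9.9);O=np.array([500.9,94.8]);J=np.array([[np.cos(a),np.sin(a)],[-np.sin(a),np.cos(a)]])
def jig(P): return (np.atleast_2d(P)*1000-O)@J.T
def look(save=None):
    o=get_obs();print('t',round(o['time'],2),'tcp jig',jig(o['position'][:2]).round(1),'z',o['position'][2].round(4),'F',(J@o['ft_force'][:2]).round(1),'w',o['grip_width'].round(3))
    for n in('top','side'):
        im=cams.camera(n);M=masks(n,im);ys,xs=np.nonzero(M['orange'])
        if len(xs)>10:
            c=np.c_[xs,ys];q=None
            dk=masks(n,im)['dark']|M['orange']
            x0,y0=c.mean(0);k=np.zeros_like(dk);cv2.circle(k,(int(x0),int(y0)),12,255,-1)
            dk=cv2.morphologyEx(dk&k,cv2.MORPH_CLOSE,np.ones((3,3)))
            r=cv2.minAreaRect(np.float32(jig(ray(n,big(dk),.022))))
            print(n,len(xs),'cell jig',jig(ray(n,c.mean(0),.022)).round(1),'rect',np.round(r[0],1),np.round(r[1],1),round(r[2],1))
        if save: 
            x,y,w,h=BOX[n];cv2.imwrite(f'pics/{n}{save}.png',cv2.resize(im[y:y+h,x:x+w],None,fx=5,fy=5,interpolation=cv2.INTER_CUBIC))
E
python3 -c "
from h import *
look('1')"
```

```text
Traceback (most recent call last):
  File "h.py", line 21, in look
    o=get_obs();print('t',round(o['time'],2),'tcp jig',jig(o['position'][:2]).round(1),'z',o['position'][2].round(4),'F',(J@o['ft_force'][:2]).round(1),'w',o['grip_width'].round(3))
                                                                                                                                                            ^^^^^^^^^^^^^^^^^^^^^
AttributeError: 'float' object has no attribute 'round'
```

```bash
sed -i "s/o\['grip_width'\].round(3)/round(o['grip_width'],3)/" h.py; python3 -c "
from h import *
look('1')"
```

```text
t 1.77 tcp jig [[-65.6  29.6]] z 0.0281 F [ 0.1 -0.8] w 0.0
side 69 cell jig [[ 0.7 -6.2]] rect [1.2 0.6] [45.3 46.5] 20.3
```

View pics/side1.png

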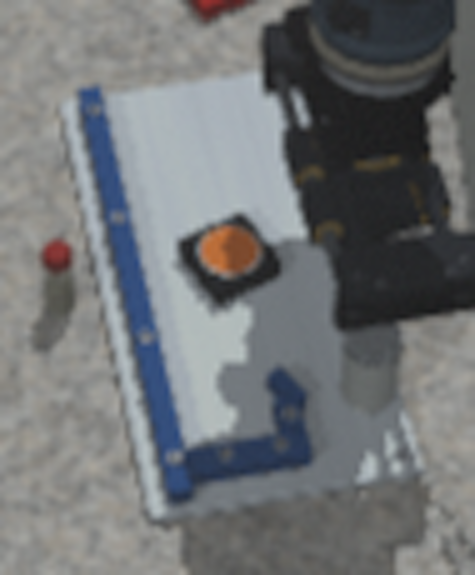

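The side view shows the shut gripper low beside the plate at right, clear of the canister (368,365). The cell is untouched at (228,255). Next I line up on it and push it toward the rail.

Emit:
servo_tool:
  moves: "0 -0.015 0.004 0 0; 0 -0.029 0.01 0 0; -0.005 -0.029 0.016 0 0; -0.015 -0.029 0.016 0 0; -0.022 -0.029 0.016 0 0; -0.027 -0.029 0.016 0 0; -0.032 -0.029 0.016 0 0; -0.037 -0.029 0.016 0 0; -0.042 -0.029 0.016 0 0; -0.042 -0.029 0.016 0 0"

```text
time: 2.7
position: [0.4797, 0.0916, 0.0129]
tool_rot: [-0.087, 0.996, -0.0, 0.001]
ft_force: [0.8, -0.6, -0.6]
grip_width: 0.0003
grip_force: 0.0
```

```bash
python3 -c "
from h import *
look('2')"
```

```text
t 2.7 tcp jig [[-21.4   0.5]] z 0.0129 F [ 0.7 -0.7] w 0.0
side 63 cell jig [[ 14.6 -10.1]] rect [  9.2 -12.5] [56.5 69.8] 6.7
```

View pics/side2.png

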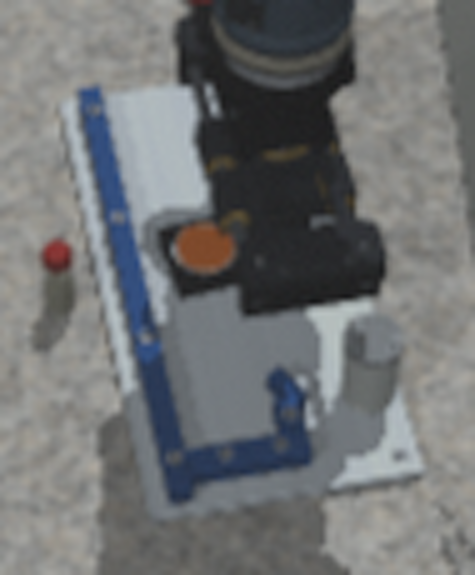

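The cell is turning square on the fingertips at (203,248) and is partly hidden by the hand. I carry on gently to the rail.

Emit:
servo_tool:
  moves: "-0.004 -0.001 0 0 0; -0.008 -0.003 0 0 0; -0.011 -0.003 0 0 0; -0.014 -0.003 0 0 0; -0.016 -0.003 0 0 0; -0.016 -0.003 0 0 0"

```text
time: 3.3
position: [0.4952, 0.0911, 0.0127]
tool_rot: [-0.086, 0.996, -0.0, 0.001]
ft_force: [0.2, 0.4, -0.2]
grip_width: 0.0008
grip_force: 0.0
```

```bash
python3 -c "
from h import *
look()"
```

```text
t 3.3 tcp jig [[-6.3 -2.6]] z 0.0127 F [0.3 0.4] w 0.001
side 54 cell jig [[ 29.7 -14.1]] rect [ 23.3 -20.3] [72.1 51.5] 87.0
```

Emit:
servo_tool:
  moves: "-0.0015 0 0 0 0; -0.003 0 0 0 0; -0.0045 0 0 0 0; -0.0045 0 0 0 0"

```text
time: 3.73
position: [0.497, 0.0918, 0.0125]
tool_rot: [-0.087, 0.996, 0.0, -0.002]
ft_force: [-3.0, -1.5, 0.8]
grip_width: 0.0001
grip_force: 1.9
```

Emit:
servo_tool:
  moves: "-0.002 0 0 0 0; -0.004 0 0 0 0; -0.006 0 0 0 0; -0.006 0 0 0 0; -0.006 0 0 0 0"

```text
time: 4.15
position: [0.4972, 0.0923, 0.0122]
tool_rot: [-0.087, 0.996, 0.0, -0.008]
ft_force: [-10.8, -6.1, 6.6]
grip_width: 0.0003
grip_force: 5.9
```

```bash
python3 -c "
from h import *
look()"
```

```text
t 4.15 tcp jig [[-4.1 -1.8]] z 0.0122 F [-11.7  -4.2] w 0.0
side 46 cell jig [[ 32.3 -13.6]] rect [ 24.7 -16.2] [74.4 52.3] 89.1
```

The cell is firmly against the rail at about 12 N. I back straight off, raise and look.

Emit:
servo_tool:
  moves: "0.01 0 0 0 0; 0.03 0 0 0 0; 0.05 0 0 0 0; 0.06 -0.02 -0.03 7 0; 0.06 -0.05 -0.06 14 0; 0.06 -0.08 -0.07 21 0; 0.06 -0.1 -0.07 28 0; 0.06 -0.12 -0.07 35 0; 0.06 -0.12 -0.07 42 0; 0.06 -0.12 -0.07 49 0"

```text
time: 5.08
position: [0.4683, -0.0374, 0.0832]
tool_rot: [0.339, 0.941, 0.0, 0.002]
ft_force: [0.2, 0.4, 0.0]
grip_width: 0.0006
grip_force: 0.0
```

```bash
python3 -c "
from h import *
look('3')"
```

```text
t 5.08 tcp jig [[ -54.8 -124.6]] z 0.0832 F [0.2 0.3] w 0.001
top 75 cell jig [[ 29.8 -12.4]] rect [ 32.5 -13.3] [40.2 36.1] 89.0
side 64 cell jig [[ 28.1 -15.3]] rect [30.  -9.8] [49.6 42.9] 89.4
```

View pics/side3.png

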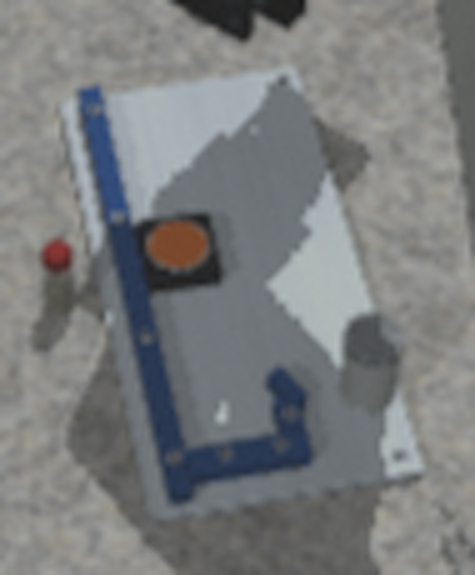

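The cell lies square along the rail at (178,245), clear of the pocket, with can and vial unmoved. Its position is about jig (28, -13.5). I now go behind its trailing side.

Emit:
servo_tool:
  moves: "0 0.02 0 7 0; -0.002 0.05 0 14 0; -0.004 0.08 0 21 0; -0.004 0.104 0 28 0; -0.004 0.104 0 35 0; -0.004 0.104 0 40.5 0; -0.004 0.104 0.02 40.5 0; -0.004 0.104 0.04 40.5 0; -0.004 0.104 0.04 40.5 0"

```text
time: 5.93
position: [0.5332, 0.0434, 0.0401]
tool_rot: [0.638, 0.77, -0.001, -0.002]
ft_force: [-0.5, 0.2, -0.1]
grip_width: 0.0005
grip_force: 0.0
```

```bash
python3 -c "
from h import *
look()"
```

```text
t 5.93 tcp jig [[ 23.  -56.2]] z 0.0401 F [-0.4  0.3] w 0.001
side 67 cell jig [[ 28.3 -15.1]] rect [ 30. -10.] [49.3 41.6] 89.5
```

Emit:
servo_tool:
  moves: "0 0.003 0.014 0.8 0; 0 0.003 0.028 0.8 0; 0 0.003 0.028 0.8 0; 0.008 0.003 0.028 0.8 0; 0.014 0.003 0.028 0.8 0; 0.02 0.003 0.028 0.8 0; 0.026 0.004 0.028 0.8 0; 0.032 0.004 0.028 0.8 0; 0.038 0.004 0.028 0.8 0; 0.038 0.004 0.028 0.8 0"

```text
time: 6.87
position: [0.5316, 0.0821, 0.0149]
tool_rot: [0.645, 0.764, 0.0, -0.0]
ft_force: [0.8, 1.1, 0.1]
grip_width: 0.0006
grip_force: 0.0
```

```bash
python3 -c "
from h import *
look('4')"
```

```text
t 6.87 tcp jig [[ 28.1 -17.8]] z 0.0149 F [1.  0.9] w 0.001
side 71 cell jig [[28.7 14.3]] rect [29.9  6.8] [42.3 73.9] 0.7
```

View pics/side4.png

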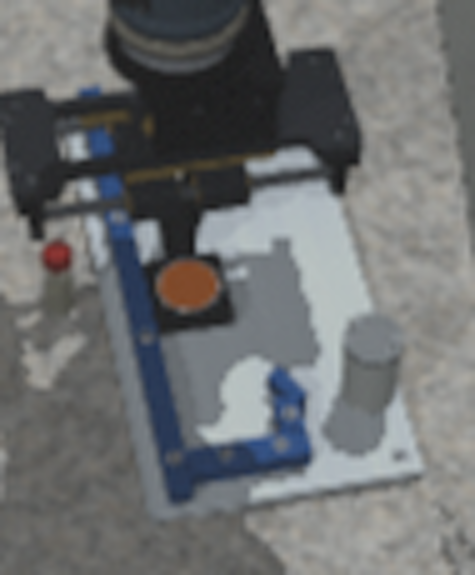

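The cell is sliding flush along the rail at (188,285), with the fingers behind it clear of the rail and the body above the vial. I continue.

Emit:
servo_tool:
  moves: "0.006 0 0 0 0; 0.012 0 0.001 0 0; 0.018 0.001 0.002 0 0; 0.024 0.001 0.002 0 0; 0.03 0.001 0.002 0 0; 0.036 0.001 0.002 0 0; 0.042 0.002 0.002 0 0; 0.048 0.002 0.002 0 0; 0.054 0.002 0.002 0 0; 0.054 0.002 0.002 0 0"

```text
time: 7.8
position: [0.5246, 0.1355, 0.0127]
tool_rot: [0.645, 0.764, 0.0, -0.0]
ft_force: [-0.3, -0.2, 0.6]
grip_width: 0.0003
grip_force: 0.0
```

```bash
python3 -c "
from h import *
look()"
```

```text
t 7.8 tcp jig [[30.3 36. ]] z 0.0127 F [-0.3 -0.1] w 0.0
side 80 cell jig [[29.3 68. ]] rect [29.8 62.3] [42.4 69.6] 1.0
```

Emit:
servo_tool:
  moves: "0.005 0 0 0 0; 0.01 0 0 0 0; 0.014 -0.001 0 0 0; 0.018 -0.001 0 0 0; 0.022 -0.001 0 0 0; 0.026 -0.001 0 0 0; 0.026 -0.001 0 0 0"

```text
time: 8.48
position: [0.5194, 0.1606, 0.0127]
tool_rot: [0.645, 0.764, 0.0, -0.0]
ft_force: [-0.4, -0.2, -0.7]
grip_width: 0.0002
grip_force: 0.0
```

```bash
python3 -c "
from h import *
look()"
```

```text
t 8.48 tcp jig [[29.5 61.6]] z 0.0127 F [-0.4 -0.2] w 0.0
side 83 cell jig [[28.2 93.5]] rect [29.2 85.9] [42.8 66.7] 0.8
```

Emit:
servo_tool:
  moves: "0.002 0 0 0 0; 0.004 0 0 0 0; 0.006 0 0 0 0; 0.008 0 0 0 0; 0.008 0 0 0 0"

```text
time: 9.0
position: [0.5192, 0.1647, 0.0127]
tool_rot: [0.644, 0.765, -0.002, 0.002]
ft_force: [1.3, -13.3, -0.0]
grip_width: 0.0005
grip_force: 6.7
```

It is pressed on the stop at about 13 N, at the expected place. I back off and look.

Emit:
servo_tool:
  moves: "0 0 0 0 0; -0.01 0 0 0 0; -0.03 0 0 0 0; -0.05 0 0 0 0; -0.07 -0.005 -0.02 0 0; -0.09 -0.02 -0.05 0 0; -0.12 -0.04 -0.08 0 0; -0.15 -0.06 -0.1 0 0; -0.18 -0.08 -0.1 0 0; -0.18 -0.08 -0.1 0 0"

```text
time: 9.83
position: [0.4681, -0.0282, 0.1142]
tool_rot: [0.648, 0.762, -0.0, 0.001]
ft_force: [-1.1, -0.2, -0.2]
grip_width: 0.0003
grip_force: 0.0
```

```bash
python3 -c "
from h import *
look('5')"
```

```text
t 9.83 tcp jig [[ -53.5 -115.5]] z 0.1142 F [-1.1  0. ] w 0.0
top 80 cell jig [[28.3 98.5]] rect [28.2 98.3] [43.9 43.6] 0.1
side 76 cell jig [[27.8 97.5]] rect [29.5 97.9] [42.3 44. ] 89.8
```

View pics/side5.png

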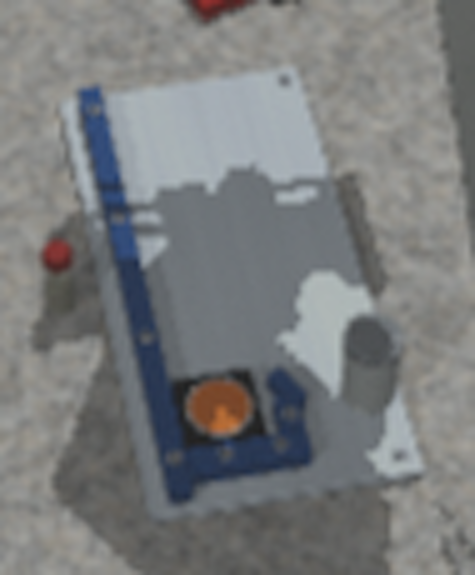

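View pics/top5.png

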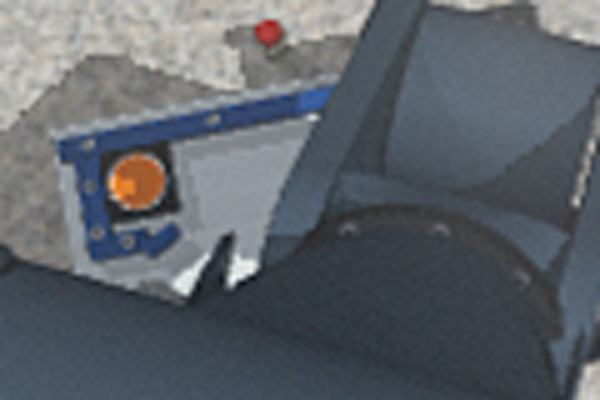

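Both views show the cell square in the corner, at (220,407) in the side crop and (138,182) in the top crop. It measures jig (28, 98) at about 0°, with the can and vial upright and the robot clear.

```bash
python3 -c "
from rig import job
print(job.hand_in())"
```

```text
the job is handed in; nothing more can be done
None
```

The filter cell was pushed flush against the guide rail, slid along it into the pocket and seated against rail and end stop (measured at about jig x = 28, y = 98 mm, square to both), and the job was handed in with the arm clear; the hand-in gave no verdict.

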